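# Load and clamp a work carrier, then show its code to the reader

### The job

Lay the drilled aluminium block flat in the pocket of the work carrier and clamp it by swinging the cam lever round to its stop, so that the lever lies along the plate. Then pick up the loaded carrier and book it in: finish holding it still in the air at the code reader, with the code tag on its underside centred 150 mm in front of the lens and square to the lens. The program ends while the robot still holds the carrier there; do not knock the reader or the things lying around.

Things in the scene. Friction and masses are not known exactly. Their poses are not given: they have to be found in the camera images.
- workpiece: Aluminium block, 60 x 25 x 24 mm (x, y, z), two holes in its top, loose on the table (not the one in the vice at the back); origin at the centre of its underside, z up, x along its length. About 0.07 kg. It fits the pocket either way round.
- carrier: Work carrier, loose on the table: aluminium plate 186 x 56 x 20 mm (x, y, z) on rubber runners, pocket, end stop and cam clamp on top, about 0.57 kg loaded. Origin at table height under its middle; x along it towards the pocket, y across, z up. The plate spans x -98 to 88, y -28 to 28, z 8 to 28 mm. The end stop stands at x 76.5 to 85.5, |y| < 17, up to z 44 mm.
- carrier_pocket (a point): Centre of the floor of the pocket in the plate's top: carrier x 45, y 0, z 19 mm; axes as the carrier's. The pocket is 63 x 28 mm, 9 mm deep, long side along x. A seated block's origin is here (clamped, up to 2.5 mm off, towards stop and dowels); its top 15 mm stand out. Two 6 mm side dowels stand at x 20 and 70, y 17, up to z 41 mm; grip the block between them.
- carrier_grip (a point): Where to lift it: carrier x 0, y 0, z 18 mm (middle of the plate's thickness), near the loaded balance point; axes as the carrier's. Take the plate here from above across its 56 mm width (along y), a finger on each long edge. The clamp's pivot stands here, up to z 51 mm; the shut lever's knob, at x -64, rises to z 70 mm.
- carrier_code (a point): Centre of the white 32 mm square code tag under the plate: carrier x 0, y 0, z 8 mm; axes as the carrier's (the code faces -z). It may be turned any way about the line of sight.
- clamp_lever (a joint): Angle of the cam lever, swinging level, pivot at carrier x -0.5, y 0. 0 = shut: lever along the carrier's -x, at its stop. 1.8 = fully open, out to the carrier's +y side; over 1.35 the cam clears the pocket (as at start). At angle a the knob is at carrier x = -0.5 - 65 cos a, y = 65 sin a (mm). Below 0.85 the cam presses the block with 3 to 6 N (1 to 2 N at the knob); past 0.15 it stays shut.
- lever_knob (a point): Middle of the upright black knob at the lever's end, 60 mm above the table; knob 16 mm across, 24 mm high (z 46 to 70 mm), turns freely on its pin, can be pinched from above or pushed; moves with the lever. The lever bar is below it, at z 41 to 46 mm.
- clamp_foot: Foot that carries the cam lever's pivot, sprung towards the block (3 to 6 N over its give of up to 4 mm); origin on the pivot at the plate's top: carrier x -0.5, y 0, z 28 mm.
- reader: Fixed code reader on an angle bracket screwed to the table: base 110 x 92 mm, head 60 mm wide, 128 mm high over all. Origin at table height; x points away from the side that the lens looks to; it spans x -43 to +67, y -46 to +46 mm.
- reader_lens (a point): Centre of the front glass of the lens, 22 mm in front (-x) of the reader's origin and 118 mm above the table. z axis = line of sight, out of the lens: it rises at 55 degrees (35 degrees from vertical) towards the reader's -x.
- reader_focus (a point): Reading point in the air, 150 mm from the lens along its line of sight (reader x -108 mm, 241 mm above the table); axes as the lens's. The code must be here, with the carrier's z axis along this z axis (35 degrees from vertical), so that the underside faces the lens.
- tape_rule: Yellow pocket tape measure, 36 x 89 x 65 mm, bystander; origin under it.
- tin: Round wax tin, 70 mm across, 30 mm high, bystander; origin under it.
- box_small: Small card box, 60 x 90 x 45 mm, bystander; origin under it.
- wood: Sawn wood offcut, 38 x 140 x 19 mm, bystander; origin under it.
Things that resemble listed ones, but are neither listed nor needed, are in the scene too. Of the things that look like the workpiece, take the one that is farthest to the robot's left at the start. What is shaped like the reader but yellow is not meant.

How it is judged:
By the outcome, as a careful person would: the job done as asked, in the order asked, and still so for the second after the job is handed in, while the arm keeps its last pose, push and grip.
It also fails if it takes over 64 s, if anything falls off the work surface, if the arm or the gripper's body presses on something with over 40 N, if the wrist force passes 120 N, or if a joint passes its speed limit or range.

### The arm

A 6-joint arm with a two-finger parallel gripper is mounted at the origin on a cart in front of the work surface, level with it; the furniture and walls round the work are solid. World frame = base frame: x ahead of the robot, y to its left, z up, the work surface at z = 0. Lengths are in mm, angles in rad, forces in N, time in s.
With the tool pointing down it reaches from about 225 to 875 mm from the base axis. Payload 3.4 kg.
Tool frame: the origin (TCP) lies at the very end of the fingers, on their centre line; the grasp point (between the pads) lies 19 mm behind it (ctrl.grasp_offset is the distance from the TCP to the grasp point, in mm); z points along the fingers, y is the line along which they close (so a half turn about z gives the same grasp; the last joint's range is limited). The gripper opens to 85 mm and grips with 20 to 120 N. Pads are 22 mm wide; open, the fingers measure 114 mm over their backs; the gripper's body (76 mm by 85 mm) begins 54 mm behind the grasp point. The pads swing forward as they close: fully open they stand 13 mm farther back than shut.
Start: joints at [-1.237, 0.276, 1.505, -0, 1.361, -0.121], TCP at [252.592, -516.585, 231.328] pointing down, gripper open.
Joint ranges: [-2.89, 2.89], [-0.75, 2.08], [0.22, 2.7], [-1.18, 4.32], [0.11, 2.71], [-2.7, 2.7]. Speed limits (rad/s): [2.57, 2.57, 3.14, 3.14, 3.14, 3.14].

### API

Orientations are given as a 3x3 rotation matrix whose columns are the frame's x, y, z axes.
In Python, from bench import readout, grab_frame, get_calibration, job, ctrl gives the robot as it stands. The module is installed in compiled form; this text tells all that it offers.
- The arm moves only by the tool move_arm, never from a script. Its argument "motion" is a list of rows, each a list of 3 entries, a list of its own where there are three numbers: the opening, from -1 (shut) to 1 (fully open), then the shift along the tool's x, y, z in mm, then the turn, a rotation vector about the tool's x, y, z in degrees. A call has 1 to 8 rows; each row is the pose to reach, as a shift and turn from the pose commanded when the call began, along the tool's axes at that moment; what a row does not reach only later rows make up. A row lasts 1/10 s, in which the tool goes at most 50 mm and 8.59 degrees, less where a joint would pass 70% of its speed; a pose out of reach is approached as far as the arm can. A call with a gripper value outside its range is refused whole. The fingers move at their own pace and stop on an object; "grip_force" is the grip in N (left out, the last holds). Time passes only in rows, so rows that repeat a pose let the fingers close. It gives the time, the measured TCP pose, the force, the opening and the grip force at its end, in the units of the state.
- readout.get_obs(): the state, without advancing time (a new reading comes with each control period).
- grab_frame(name): name is "scene" or "top" or "wrist"; returns the picture (400x640x3 uint8, red, green, blue); there is no depth.
- get_calibration(name): a dict with "intrinsics" (3x3 intrinsics, pixels), "origin" and "orientation" of the camera in the world; the wrist camera has in their place "tool_from_camera" (4x4, takes a point from camera to tool coordinates, whose origin is the TCP and whose axes are the flange's). Camera axes: x right, y down, z forward; pixel columns grow to the right and rows downward; lengths in mm; the calibration is good to about 2 mm. A picture is of the moment at which its call begins: read the wrist's pose just before it. get_calibration takes no time and is no camera call.
- job.job_done(): hands the job in; it is judged then, once.
The state is a dict: "clock": time; "qpos": joint angles; "dq": joint speeds; "effort": joint torques, N m; "position": TCP position; "orientation": TCP orientation; "wrist_force": force on the tool from outside, world axes, zero at the start; "wrist_torque": the same for the moment, N m; "gripper_width": finger opening in mm; "gripper_force": force on a finger pad.
Only numpy, scipy, OpenCV 4.12 (cv2) and the standard library are available. Lean on these libraries where they do the work, as an engineer would, in place of code of your own. Each camera call takes 0.05 s, during which the arm holds its last target. There are 200 camera calls.

## Working session

There is one attempt and no reset: what is moved stays moved. The work goes in short steps, Python scripts to look and compute and a tool call to move; the robot and the scene stay as the last step left them, time stands still between calls to the robot, and variables do not carry over. Pictures are saved under pics/ and viewed, at most 10 in all, crops included, and the job is handed in when it is done.

Besides the shell and the picture viewer there is one more tool, called after "Emit:" by a JSON object that holds its "fn" and its "kwargs". move_arm: Moves the arm, as the interface text tells. Its arguments: {"type":"object","properties":{"motion":{"type":"array","items":{"type":"array"}},"grip_force":{"type":"number"}},"required":["motion"]}

```bash
mkdir -p pics; cat > h.py <<'E'
import numpy as np, cv2
from bench import readout, grab_frame, get_calibration, job, ctrl
def cam(name):
    c=get_calibration(name); K=np.array(c["intrinsics"])
    if name=="wrist":
        o=readout.get_obs(); T=np.eye(4); T[:3,:3]=o["orientation"]; T[:3,3]=o["position"]
        M=T@np.array(c["tool_from_camera"]); return K,M[:3,:3],M[:3,3]
    return K,np.array(c["orientation"]),np.array(c["origin"])
def pix2w(c,px,z):
    K,R,o=c; p=np.c_[np.array(px,float).reshape(-1,2),np.ones(len(np.array(px).reshape(-1,2)))]
    d=(R@np.linalg.inv(K)@p.T).T; return o+d*((z-o[2])/d[:,2])[:,None]
def w2pix(c,P):
    K,R,o=c; q=(K@R.T@(np.array(P,float).reshape(-1,3)-o).T).T; return q[:,:2]/q[:,2:]
def shot(name,fn):
    c=cam(name); im=grab_frame(name)[:,:,::-1].copy(); cv2.imwrite('pics/'+fn,im); return c,im
E
python3 - <<'E'
from h import *
np.set_printoptions(precision=3,suppress=True)
for n in ("top","scene"):
    c,im=shot(n,n+"0.png"); print(n,c)
E
```

```text
top (array([[505.238,   0.   , 321.762],
       [  0.   , 505.238, 202.592],
       [  0.   ,   0.   ,   1.   ]]), array([[-0.005, -0.987,  0.162],
       [-1.   ,  0.005, -0.002],
       [ 0.001, -0.162, -0.987]]), array([ 256.598,    8.328, 1760.354]))
scene (array([[420.088,   0.   , 321.455],
       [  0.   , 420.088, 198.923],
       [  0.   ,   0.   ,   1.   ]]), array([[-0.433, -0.678,  0.594],
       [-0.901,  0.327, -0.284],
       [-0.001, -0.658, -0.753]]), array([-313.526,  432.993, 1269.882]))
```

View pics/top0.png

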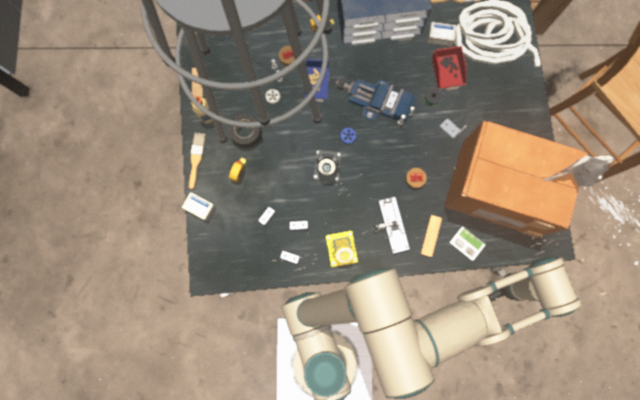

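View pics/scene0.png

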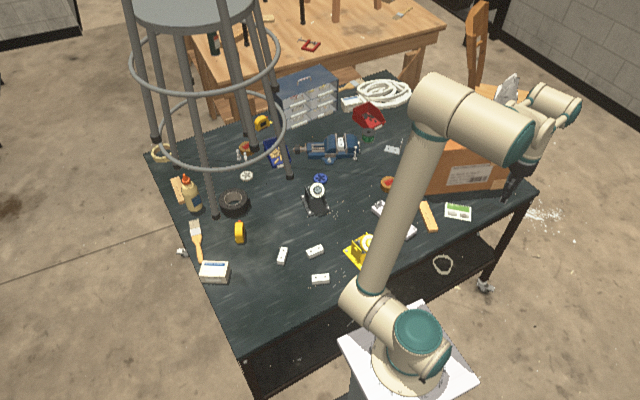

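Top view: three blocks like the workpiece lie at (266,215), (298,225) and (290,257); image left is robot +y, so the one at (266,215) is farthest left and is meant. The carrier is at (393,224), the dark reader at (327,167), and the yellow decoy at (341,248). I'll confirm in one crop.

```bash
python3 - <<'E'
from h import *
im=cv2.imread('pics/top0.png')[150:270,250:410]
cv2.imwrite('pics/c1.png',cv2.resize(im,None,fx=5,fy=5,interpolation=cv2.INTER_CUBIC))
c=cam("top")
print(pix2w(c,[[266,215],[298,225],[290,257]],24).round(0)); print(pix2w(c,[[386,200],[400,249]],28).round(0)); print(pix2w(c,[[327,167],[341,248],[238,170],[416,178],[198,206],[431,235]],0).round())
E
```

```text
[[500. 198.  24.]
 [464.  87.  24.]
 [354. 114.  24.]]
[[ 550. -219.   28.]
 [ 379. -262.   28.]]
[[ 675.  -15.    0.]
 [ 386.  -62.    0.]
 [ 666.  303.    0.]
 [ 633. -331.    0.]
 [ 537.  441.    0.]
 [ 430. -377.    0.]]
```

View pics/c1.png

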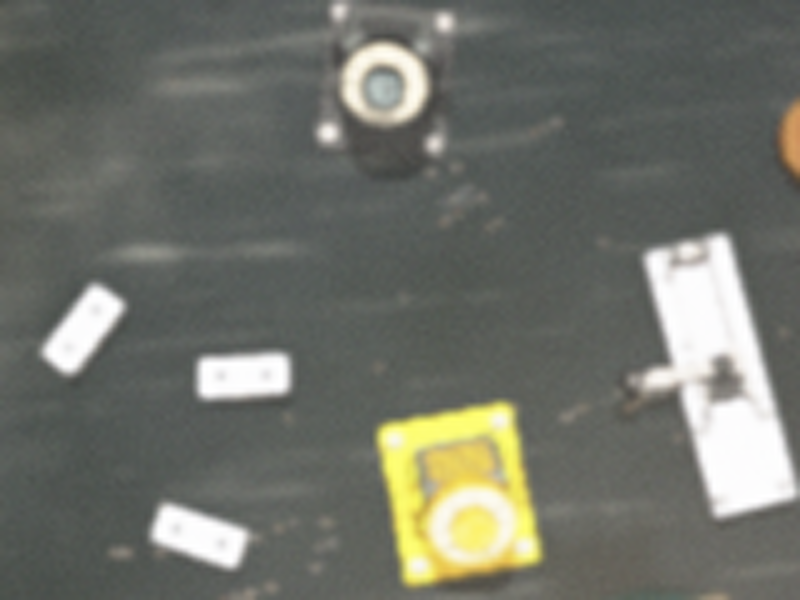

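```bash
python3 - <<'E'
from h import *
c=cam("top")
f=lambda p:np.array(p,float)/5+[250-.4,150-.4]
print("block",pix2w(c,f([[97,284],[125,304],[69,376],[41,352]]),24).round())
print("car",pix2w(c,f([[643,253],[728,234],[797,498],[716,518]]),28).round())
print("bolts",pix2w(c,f([[340,12],[445,20],[435,145],[327,132]]),10).round())
print("lens",pix2w(c,f([[383,88]]),118).round())
print("ybolts",pix2w(c,f([[395,440],[500,423],[525,545],[418,568]]),10).round(),pix2w(c,f([[470,527]]),118).round())
print(get_calibration("wrist"))
o=readout.get_obs(); print(o["orientation"].round(3) if hasattr(o["orientation"],'round') else o["orientation"],o["gripper_width"],o["clock"])
E
```

```text
block [[530. 188.  24.]
 [516. 169.  24.]
 [466. 207.  24.]
 [483. 226.  24.]]
car [[ 549. -192.   28.]
 [ 562. -251.   28.]
 [ 379. -293.   28.]
 [ 365. -237.   28.]]
bolts [[728.  18.  10.]
 [722. -56.  10.]
 [631. -48.  10.]
 [640.  28.  10.]]
lens [[646. -11. 118.]]
ybolts [[ 422.  -19.   10.]
 [ 433.  -92.   10.]
 [ 348. -108.   10.]
 [ 333.  -34.   10.]] [[355. -65. 118.]]
{'intrinsics': array([[341.24470367,   0.        , 320.84138141],
       [  0.        , 341.24470367, 201.11321159],
       [  0.        ,   0.        ,   1.        ]]), 'tool_from_camera': array([[ 9.31634370e-04, -9.51300614e-01, -3.08263318e-01,
         7.91303033e+01],
       [ 9.99999375e-01,  1.07674250e-03, -3.00626157e-04,
         3.66796433e-01],
       [ 6.17906064e-04, -3.08262845e-01,  9.51301023e-01,
        -1.43238414e+02],
       [ 0.00000000e+00,  0.00000000e+00,  0.00000000e+00,
         1.00000000e+00]])}
[[ 0.898  0.439 -0.001]
 [ 0.439 -0.898  0.002]
 [ 0.    -0.002 -1.   ]] 85.72560784550994 0.1
```

```bash
cat >> h.py <<'E'
from scipy.spatial.transform import Rotation as Ro
def Ryaw(deg):
    a=np.radians(deg); return np.array([[np.cos(a),np.sin(a),0],[np.sin(a),-np.cos(a),0],[0,0,-1]])
def go(p,R):
    o=readout.get_obs(); R0=np.array(o["orientation"]); 
    print("shift",(R0.T@(np.array(p)-o["position"])).round(1),"rot",np.degrees(Ro.from_matrix(R0.T@R).as_rotvec()).round(2))
E
python3 -c "
from h import *
go([463,-243,160],Ryaw(13.3))"
```

```text
shift [ 309.1 -152.7   70.8] rot [-0.09 -0.   12.76]
```

Emit:
{"fn": "move_arm", "kwargs": {"motion": [[1, [309, -153, 71], [0, 0, 12.8]], [1, [309, -153, 71], [0, 0, 12.8]], [1, [309, -153, 71], [0, 0, 12.8]], [1, [309, -153, 71], [0, 0, 12.8]], [1, [309, -153, 71], [0, 0, 12.8]], [1, [309, -153, 71], [0, 0, 12.8]], [1, [309, -153, 71], [0, 0, 12.8]], [1, [309, -153, 71], [0, 0, 12.8]]]}}

```text
clock: 0.9
position: [464.6, -238.1, 158.7]
orientation: [[0.972, 0.235, -0.001], [0.235, -0.972, 0.004], [-0.0, -0.004, -1.0]]
wrist_force: [-0.0, -0.5, -0.6]
gripper_width: 85.4
gripper_force: 0.0
```

```bash
python3 - <<'E'
from h import *
c,im=shot("wrist","w1.png"); o=readout.get_obs(); print(o["position"],o["clock"])
E
```

```text
[ 463.77472126 -240.18777127  159.12901841] 0.95
```

View pics/w1.png

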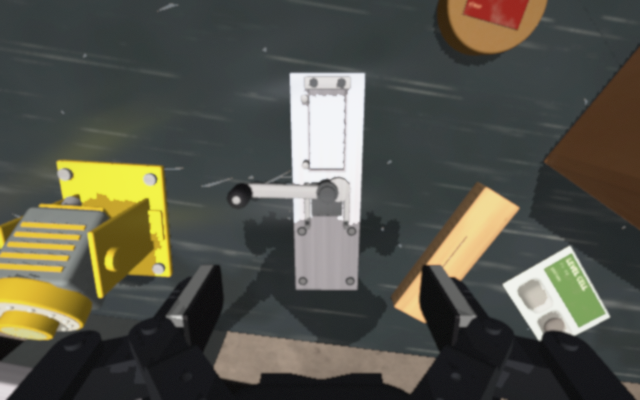

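Wrist view: carrier plate corners about (290,73), (365,73), (358,290), (297,290); the empty pocket is at (309–345, 94–170), the knob at (239,195) and the pivot at (327,190). I'll fit the carrier pose to these.

```bash
cat >> h.py <<'E'
from scipy.optimize import least_squares
def sub(im,pts,w=5):
    g=cv2.cvtColor(im,cv2.COLOR_BGR2GRAY)
    return cv2.cornerSubPix(g,np.float32(pts).reshape(-1,1,2),(w,w),(-1,-1),(3,40,.01)).reshape(-1,2)
def fit(c,pts,M,x0):
    M=np.array(M,float)
    def r(v):
        a=v[2]; R=np.array([[np.cos(a),-np.sin(a),0],[np.sin(a),np.cos(a),0],[0,0,1]])
        return (w2pix(c,M@R.T+[v[0],v[1],0])-pts).ravel()
    s=least_squares(r,x0,x_scale=[1,1,.01]); print("fit",s.x[:2].round(1),np.degrees(s.x[2]).round(2),"\nres",s.fun.reshape(-1,2).round(1).tolist()); return s.x
E
python3 - <<'E'
from h import *
c,im=shot("wrist","w2.png"); print(c[2])
p=sub(im,[[290,73],[365,73],[358,290],[297,290]]); print(p)
P=[[88,28,28],[88,-28,28],[-98,-28,28],[-98,28,28]]
v=fit(c,p,P,[463,-243,.23])
q=sub(im,[[309,94],[345,94],[345,170],[309,170]],3); print(q)
fit(c,q,[[76.5,14,28],[76.5,-14,28],[13.5,-14,28],[13.5,14,28]],v)
# horizontal profiles for edges
g=cv2.cvtColor(im,cv2.COLOR_BGR2GRAY)
print(g[130,285:375]); print(g[270,288:370])
go([498,198,140],Ryaw(52-90))
E
```

```text
[ 541.09924759 -222.23071312  302.26950438]
[[286.39993   70.60599 ]
 [361.4166    70.577515]
 [354.3784   287.34723 ]
 [293.32785  287.40814 ]]
fit [ 469.3 -241.4] 13.74 
res [[0.3, 0.4], [-0.3, 0.2], [-0.1, -0.5], [0.1, -0.5]]
[[309.        94.      ]
 [342.31595   94.831116]
 [345.       170.      ]
 [307.22717  167.9046  ]]
fit [ 466.3 -243.7] 13.72 
res [[-1.3, -2.3], [2.0, -3.2], [-2.2, 2.1], [1.5, 4.2]]
[ 63  67 100 163 222 240 244 245 245 245 245 245 244 245 245 245 245 244
 242 234 218 206 222 238 243 245 245 245 245 245 245 245 244 245 245 245
 245 245 245 245 245 245 245 245 245 245 245 245 244 245 245 244 244 244
 239 219 183 182 213 234 243 244 245 245 245 245 245 245 245 244 244 244
 244 237 207 143  88  65  61  62  61  61  61  60  60  60  60  60  60  61]
[ 46  46  46  55  89 136 164 170 170 169 168 167 164 162 161 161 163 164
 166 167 168 169 169 168 166 164 164 165 166 166 167 168 167 169 168 167
 166 165 163 164 165 164 165 165 166 167 169 169 168 167 164 163 162 164
 164 163 163 162 162 162 163 163 162 163 163 163 152 119  81  64  63  64
  63  63  64  63  64  64  64  65  66  65]
shift [ 136.3 -420.    19.8] rot [-0.    0.09 51.45]
```

Emit:
{"fn": "move_arm", "kwargs": {"motion": [[1, [40, -50, -25], [0, 0, 0]], [1, [60, -100, -25], [0, 0, 8]], [1, [80, -150, -25], [0, 0, 16]], [1, [100, -200, -25], [0, 0, 25]], [1, [115, -250, -25], [0, 0, 33]], [1, [125, -300, -20], [0, 0, 41]], [1, [133, -350, 0], [0, 0, 49]], [1, [136, -400, 10], [0, 0, 51.5]]]}}

```text
clock: 1.8
position: [510.6, 113.4, 164.0]
orientation: [[0.781, -0.625, 0.003], [-0.625, -0.781, -0.001], [0.003, -0.001, -1.0]]
wrist_force: [0.8, 0.0, 0.3]
gripper_width: 85.3
gripper_force: 0.0
```

```bash
python3 - <<'E'
from h import *
go([498,198,120],Ryaw(-38))
E
```

```text
shift [-62.9 -58.1  43.8] rot [-0.05 -0.17 -0.69]
```

Emit:
{"fn": "move_arm", "kwargs": {"motion": [[1, [-30, -30, 10], [0, 0, 0]], [1, [-63, -58, 25], [0, 0, 0]], [1, [-63, -58, 44], [0, 0, 0]], [1, [-63, -58, 44], [0, 0, 0]], [1, [-63, -58, 44], [0, 0, 0]]]}}

```text
clock: 2.3
position: [496.3, 197.0, 119.6]
orientation: [[0.784, -0.62, -0.0], [-0.62, -0.784, -0.001], [0.0, 0.001, -1.0]]
wrist_force: [-0.4, 0.2, 0.5]
gripper_width: 85.4
gripper_force: 0.0
```

```bash
python3 - <<'E'
from h import *
c,im=shot("wrist","w3.png"); c,im=shot("wrist","w3.png"); o=readout.get_obs(); print(o["position"],c[2])
a=np.radians(-38);R=np.array([[np.cos(a),-np.sin(a)],[np.sin(a),np.cos(a)]])
print(w2pix(c,[[*(R@[x,y]+[498,198]),24] for x,y in [(30,12.5),(30,-12.5),(-30,-12.5),(-30,12.5)]]).round(1))
E
```

```text
[497.06366732 197.17327088 120.4582244 ] [558.91654594 147.91468421 263.55639652]
[[301.  163.1]
 [336.1 162.9]
 [335.5 240.1]
 [302.9 240.3]]
```

View pics/w3.png

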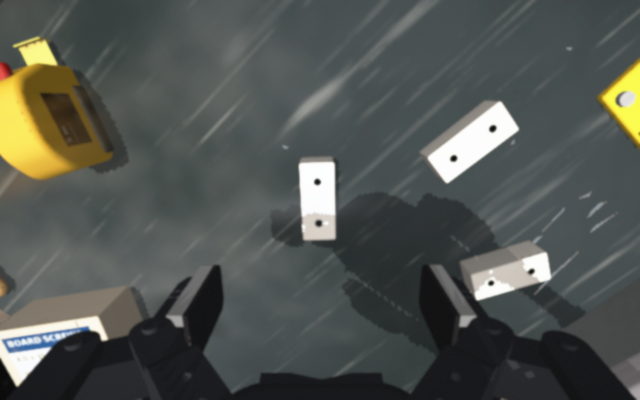

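The target block is centred at (319,201), where predicted; the two look-alikes lie to its right, at (470,142) and (507,272). The tape is at (60,120) and the small box at (80,310).

```bash
python3 - <<'E'
from h import *
im=cv2.imread('pics/w3.png'); c=cam("wrist")
p=sub(im,[[300,163],[336,162],[336,240],[303,240]],4); print(p)
P=[(30,12.5,24),(30,-12.5,24),(-30,-12.5,24),(-30,12.5,24)]
v=fit(c,p,P,[498,198,-.66])
go([v[0],v[1],10],Ryaw(np.degrees(v[2])))
E
```

```text
[[298.313   163.756  ]
 [334.16998 162.67815]
 [334.90967 238.655  ]
 [302.69632 239.14441]]
fit [499.1 198.7] -36.69 
res [[0.4, -0.8], [-0.4, -0.7], [0.2, 0.6], [-0.2, 1.0]]
shift [  0.5  -2.3 110.5] rot [-0.07 -0.09 -1.69]
```

Emit:
{"fn": "move_arm", "kwargs": {"motion": [[0.6, [0.5, -2, 50], [0, 0, -1.7]], [0.2, [0.5, -2, 90], [0, 0, -1.7]], [0, [0.5, -2, 105], [0, 0, -1.7]], [0, [0.5, -2, 110], [0, 0, -1.7]], [0, [0.5, -2, 110], [0, 0, -1.7]], [-1, [0.5, -2, 110], [0, 0, -1.7]], [-1, [0.5, -2, 110], [0, 0, -1.7]], [-1, [0.5, -2, 110], [0, 0, -1.7]]], "grip_force": 40}}

```text
clock: 3.2
position: [499.1, 200.0, 11.2]
orientation: [[0.803, -0.595, 0.004], [-0.595, -0.803, 0.001], [0.003, -0.003, -1.0]]
wrist_force: [1.2, -1.9, 6.6]
gripper_width: 24.0
gripper_force: 40.6
```

Emit:
{"fn": "move_arm", "kwargs": {"motion": [[-1, [0, 0, 0], [0, 0, 0]], [-1, [0, 0, 0], [0, 0, 0]], [-1, [0, 0, -20], [0, 0, 0]], [-1, [0, 0, -60], [0, 0, 0]], [-1, [0, 0, -100], [0, 0, 0]], [-1, [0, 0, -150], [0, 0, 0]], [-1, [0, 0, -150], [0, 0, 0]], [-1, [0, 0, -150], [0, 0, 0]]]}}

```text
clock: 4.0
position: [497.8, 200.1, 161.0]
orientation: [[0.804, -0.595, 0.003], [-0.595, -0.804, 0.001], [0.002, -0.003, -1.0]]
wrist_force: [-0.8, -0.0, -1.4]
gripper_width: 24.3
gripper_force: 39.8
```

```bash
python3 - <<'E'
from h import *
print(readout.get_obs()["gripper_width"])
go([507,-219,160],Ryaw(13.7))
c=[469.3,-241.4]; a=np.radians(13.74); print(c+45*np.array([np.cos(a),np.sin(a)]))
E
```

```text
24.29256873206088
shift [256.9 331.3   0.7] rot [ -0.09  -0.18 -50.23]
[ 513.01225926 -230.71176391]
```

Emit:
{"fn": "move_arm", "kwargs": {"motion": [[-1, [31, 39, 0], [0, 0, -8]], [-1, [62, 78, 0], [0, 0, -16]], [-1, [93, 117, 0], [0, 0, -24]], [-1, [124, 156, 0], [0, 0, -32]], [-1, [155, 194, 0], [0, 0, -40]], [-1, [186, 233, 0], [0, 0, -48]], [-1, [217, 272, 0], [0, 0, -50.2]], [-1, [248, 311, 0], [0, 0, -50.2]]]}}

```text
clock: 4.8
position: [508.9, -170.1, 157.4]
orientation: [[0.971, 0.238, -0.004], [0.238, -0.971, 0.002], [-0.003, -0.003, -1.0]]
wrist_force: [1.5, 0.1, -0.9]
gripper_width: 23.9
gripper_force: 39.8
```

```bash
python3 - <<'E'
from h import *
go([513,-230.7,90],Ryaw(13.7))
E
```

```text
shift [-10.2  60.   67.2] rot [-0.16  0.18  0.05]
```

Emit:
{"fn": "move_arm", "kwargs": {"motion": [[-1, [-5, 30, 20], [0, 0, 0]], [-1, [-10, 60, 50], [-0.1, 0.2, 0]], [-1, [-10, 60, 67], [-0.1, 0.2, 0]], [-1, [-10, 60, 67], [-0.1, 0.2, 0]], [-1, [-10, 60, 67], [-0.1, 0.2, 0]], [-1, [-10, 60, 67], [-0.1, 0.2, 0]]]}}

```text
clock: 5.4
position: [515.3, -229.2, 92.9]
orientation: [[0.971, 0.237, 0.004], [0.237, -0.972, -0.001], [0.004, 0.002, -1.0]]
wrist_force: [-0.3, 0.4, -0.8]
gripper_width: 23.8
gripper_force: 39.9
```

```bash
python3 - <<'E'
from h import *
c,im=shot("wrist","w4.png"); o=readout.get_obs(); print(o["position"],o["orientation"])
v=[469.3,-241.4,np.radians(13.74)]; a=v[2]
R=np.array([[np.cos(a),-np.sin(a),0],[np.sin(a),np.cos(a),0],[0,0,1]])
T=lambda M:np.array(M,float)@R.T+[v[0],v[1],0]
plate=w2pix(c,T([[88,28,28],[88,-28,28],[-98,-28,28],[-98,28,28]])); pk=w2pix(c,T([[76.5,14,28],[76.5,-14,28],[13.5,-14,28],[13.5,14,28]]))
P=np.array(o["position"]);Ro_=np.array(o["orientation"])
blk=w2pix(c,np.array([[x,y,-14] for x,y in [(30,12.5),(30,-12.5),(-30,-12.5),(-30,12.5)]])@Ro_.T+P)
print(plate.round(),pk.round(),blk.round())
big=cv2.resize(im[100:400,160:480],None,fx=2,fy=2,interpolation=cv2.INTER_CUBIC)
for q,col in((plate,(0,0,255)),(pk,(0,200,0)),(blk,(255,0,0))): cv2.polylines(big,[np.int32((q-[160,100])*2+.5)],True,col,1)
cv2.imwrite('pics/c4.png',big)
E
```

```text
[ 515.55181463 -229.34479713   93.3565495 ] [[ 0.9714635   0.23713213  0.00519893]
 [ 0.23714341 -0.97147323 -0.00166336]
 [ 0.00465619  0.00284878 -0.9999851 ]]
[[276. 157.]
 [367. 157.]
 [357. 393.]
 [286. 393.]] [[299. 175.]
 [344. 175.]
 [342. 265.]
 [301. 265.]] [[352. 218.]
 [290. 218.]
 [293. 341.]
 [348. 341.]]
```

View pics/c4.png

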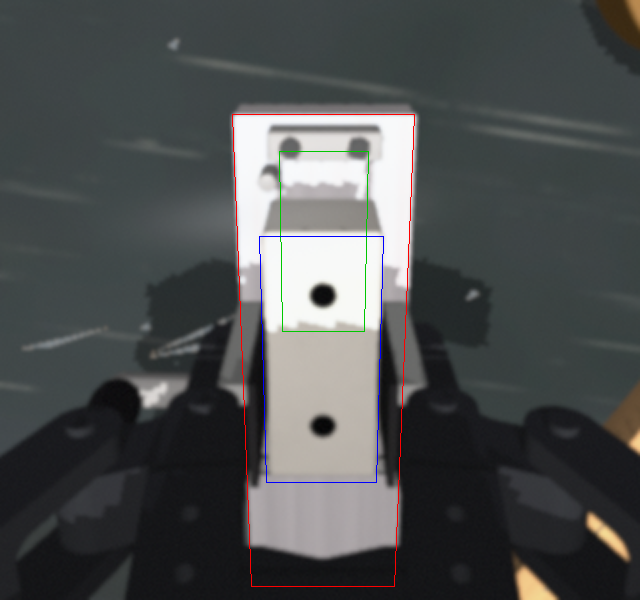

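The held block sits as predicted (blue outline; top face (262–382, 236–480) in the crop), and the plate outline (red) matches too. Next I centre and lower.

```bash
python3 - <<'E'
from h import *
go([513,-230.7,40],Ryaw(13.74)); o=readout.get_obs();print(o['position'],o['dq'])
E
```

```text
shift [-3.   0.6 53.3] rot [ 0.16 -0.27 -0.02]
[ 515.55181463 -229.34479713   93.3565495 ] [-0.00040229 -0.00767495 -0.00560061 -0.00123727 -0.00124729  0.00083054]
```

Emit:
{"fn": "move_arm", "kwargs": {"motion": [[-1, [-3, 0.6, 20], [0.16, -0.27, 0]], [-1, [-3, 0.6, 40], [0.16, -0.27, 0]], [-1, [-3, 0.6, 53], [0.16, -0.27, 0]], [-1, [-3, 0.6, 53], [0.16, -0.27, 0]], [-1, [-3, 0.6, 53], [0.16, -0.27, 0]], [-1, [-3, 0.6, 53], [0.16, -0.27, 0]], [-1, [-3, 0.6, 53], [0.16, -0.27, 0]]]}}

```text
clock: 6.15
position: [513.1, -231.5, 40.4]
orientation: [[0.972, 0.236, 0.0], [0.236, -0.972, -0.0], [0.0, 0.001, -1.0]]
wrist_force: [-0.1, -0.4, -2.2]
gripper_width: 24.0
gripper_force: 39.9
```

```bash
python3 - <<'E'
from h import *
c,im=shot("wrist","w5.png"); o=readout.get_obs();print(o['wrist_force'])
go([513,-230.7,29],Ryaw(13.74)); print(o['position'])
E
```

```text
[-0.47702639 -0.48359322 -1.09997122]
shift [ 0.2 -0.7 11.3] rot [ 0.02  0.   -0.08]
[ 512.95128189 -231.43998223   40.31133116]
```

Emit:
{"fn": "move_arm", "kwargs": {"motion": [[-1, [0.2, -0.7, 3], [0, 0, 0]], [-1, [0.2, -0.7, 5], [0, 0, 0]], [-1, [0.2, -0.7, 7], [0, 0, 0]], [-1, [0.2, -0.7, 8], [0, 0, 0]], [-1, [0.2, -0.7, 9], [0, 0, 0]], [-1, [0.2, -0.7, 9], [0, 0, 0]]]}}

```text
clock: 6.8
position: [512.4, -230.4, 30.4]
orientation: [[0.972, 0.236, -0.002], [0.236, -0.972, 0.001], [-0.001, -0.001, -1.0]]
wrist_force: [-0.8, 0.5, -0.6]
gripper_width: 24.3
gripper_force: 39.9
```

Emit:
{"fn": "move_arm", "kwargs": {"motion": [[-1, [0, 0, 1], [0, 0, 0]], [-1, [0, 0, 1.5], [0, 0, 0]], [-1, [0, 0, 1.5], [0, 0, 0]]]}}

```text
clock: 7.1
position: [512.5, -230.5, 30.2]
orientation: [[0.972, 0.236, -0.001], [0.236, -0.972, 0.0], [-0.001, -0.001, -1.0]]
wrist_force: [-1.5, 1.0, 7.1]
gripper_width: 24.2
gripper_force: 40.9
```

Emit:
{"fn": "move_arm", "kwargs": {"motion": [[-0.1, [0, 0, 0.5], [0, 0, 0]], [-0.1, [0, 0, 0], [0, 0, 0]], [-0.1, [0, 0, 0], [0, 0, 0]], [-0.1, [0, 0, -15], [0, 0, 0]], [-0.1, [0, 0, -50], [0, 0, 0]], [-0.1, [-40, 0, -75], [0, 0, 0]], [-0.1, [-60, 0, -75], [0, 0, 0]], [-0.1, [-60, 0, -75], [0, 0, 0]]]}}

```text
clock: 7.9
position: [452.1, -244.7, 104.7]
orientation: [[0.972, 0.234, -0.002], [0.234, -0.972, 0.0], [-0.002, -0.001, -1.0]]
wrist_force: [-0.7, -0.3, 0.0]
gripper_width: 38.4
gripper_force: 0.0
```

```bash
python3 - <<'E'
from h import *
c,im=shot("wrist","w6.png");c,im=shot("wrist","w6.png"); o=readout.get_obs();print(o['position'],o['gripper_width'])
v=[469.3,-241.4,np.radians(13.74)]; a=v[2]
R=np.array([[np.cos(a),-np.sin(a),0],[np.sin(a),np.cos(a),0],[0,0,1]])
T=lambda M:np.array(M,float)@R.T+[v[0],v[1],0]
plate=w2pix(c,T([[88,28,28],[88,-28,28],[-98,-28,28],[-98,28,28]]))
bl=w2pix(c,T([[75,12.5,43],[75,-12.5,43],[15,-12.5,43],[15,12.5,43]]))
kn=w2pix(c,T([[-0.5-65*np.cos(t),65*np.sin(t),70] for t in np.arange(1.2,1.85,.1)])); print(kn.round())
big=cv2.resize(im[60:360,160:480],None,fx=2,fy=2,interpolation=cv2.INTER_CUBIC)
for q,col in((plate,(0,0,255)),(bl,(255,0,0))): cv2.polylines(big,[np.int32((q-[160,60])*2+.5)],True,col,1)
for k in kn: cv2.circle(big,tuple(np.int32((k-[160,60])*2)),2,(0,255,0),-1)
cv2.imwrite('pics/c6.png',big)
E
```

```text
[ 454.46818103 -244.71339461  104.02564383] 38.41761662859227
[[216. 250.]
 [211. 241.]
 [207. 230.]
 [205. 220.]
 [203. 209.]
 [203. 197.]
 [204. 186.]]
```

View pics/c6.png

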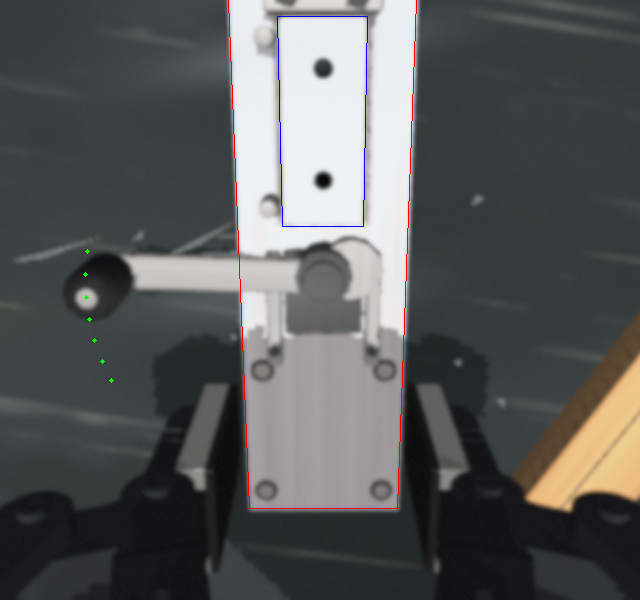

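Block seated flat in the pocket between stop and dowels; knob at crop (86,297), i.e. lever angle about 1.6. Next I work out the pinch point and the arc in tool axes.

```bash
cat >> h.py <<'E'
CV=[469.3,-241.4,np.radians(13.74)]
def cw(M,v=CV):
    a=v[2];R=np.array([[np.cos(a),-np.sin(a),0],[np.sin(a),np.cos(a),0],[0,0,1]])
    return np.array(M,float)@R.T+[v[0],v[1],0]
def kn(a,z): return cw([-0.5-65*np.cos(a),65*np.sin(a),z])
E
python3 - <<'E'
from h import *
go(kn(1.6,52),Ryaw(13.74))
for a in np.arange(1.6,-.01,-.1): print(round(a,1),(-65*np.cos(a)+65*np.cos(1.6)).round(1),(-(65*np.sin(a)-65*np.sin(1.6))).round(1))
E
```

```text
shift [ 16.5 -64.7  52.1] rot [-0.04  0.02 -0.14]
1.6 0.0 -0.0
1.5 -6.5 0.1
1.4 -12.9 0.9
1.3 -19.3 2.3
1.2 -25.5 4.4
1.1 -31.4 7.0
1.0 -37.0 10.3
0.9 -42.3 14.1
0.8 -47.2 18.3
0.7 -51.6 23.1
0.6 -55.5 28.3
0.5 -58.9 33.8
0.4 -61.8 39.7
0.3 -64.0 45.8
0.2 -65.6 52.1
0.1 -66.6 58.5
-0.0 -66.9 65.0
```

Emit:
{"fn": "move_arm", "kwargs": {"motion": [[-0.1, [10, -40, 0], [0, 0, 0]], [-0.1, [16.5, -64.7, 10], [0, 0, 0]], [-0.1, [16.5, -64.7, 30], [0, 0, 0]], [-0.1, [16.5, -64.7, 45], [0, 0, 0]], [-0.1, [16.5, -64.7, 51], [0, 0, 0]], [-1, [16.5, -64.7, 51], [0, 0, 0]], [-1, [16.5, -64.7, 51], [0, 0, 0]], [-1, [16.5, -64.7, 51], [0, 0, 0]]], "grip_force": 25}}

```text
clock: 8.8
position: [455.4, -177.9, 53.4]
orientation: [[0.972, 0.236, -0.001], [0.236, -0.972, 0.001], [-0.001, -0.001, -1.0]]
wrist_force: [0.7, 0.7, -1.7]
gripper_width: 14.6
gripper_force: 25.4
```

Emit:
{"fn": "move_arm", "kwargs": {"motion": [[-1, [-6.5, 0.1, 0], [0, 0, 0]], [-1, [-12.9, 0.9, 0], [0, 0, 0]], [-1, [-19.3, 2.3, 0], [0, 0, 0]], [-1, [-25.5, 4.4, 0], [0, 0, 0]], [-1, [-31.4, 7, 0], [0, 0, 0]], [-1, [-37, 10.3, 0], [0, 0, 0]], [-1, [-42.3, 14.1, 0], [0, 0, 0]], [-1, [-42.3, 14.1, 0], [0, 0, 0]]]}}

```text
clock: 9.6
position: [416.8, -202.3, 53.2]
orientation: [[0.972, 0.235, -0.001], [0.235, -0.972, 0.0], [-0.001, -0.001, -1.0]]
wrist_force: [0.9, -0.1, -3.4]
gripper_width: 14.4
gripper_force: 25.3
```

Emit:
{"fn": "move_arm", "kwargs": {"motion": [[-1, [-4.9, 4.2, 0], [0, 0, 0]], [-1, [-9.3, 9, 0], [0, 0, 0]], [-1, [-13.2, 14.2, 0], [0, 0, 0]], [-1, [-16.6, 19.7, 0], [0, 0, 0]], [-1, [-19.5, 25.6, 0], [0, 0, 0]], [-1, [-21.7, 31.7, 0], [0, 0, 0]], [-1, [-23.3, 38, 0], [0, 0, 0]], [-1, [-24.3, 44.4, 0], [0, 0, 0]]]}}

```text
clock: 10.4
position: [403.1, -250.5, 52.9]
orientation: [[0.972, 0.236, -0.003], [0.236, -0.972, 0.002], [-0.003, -0.002, -1.0]]
wrist_force: [-2.9, 1.7, 1.0]
gripper_width: 14.0
gripper_force: 25.6
```

Emit:
{"fn": "move_arm", "kwargs": {"motion": [[-1, [-0.3, 4, 0], [0, 0, 0]], [-1, [-0.3, 6.5, 0], [0, 0, 0]], [-1, [-0.3, 7.5, 0], [0, 0, 0]], [-1, [-0.3, 7.5, 0], [0, 0, 0]]]}}

```text
clock: 10.8
position: [406.2, -258.2, 53.1]
orientation: [[0.972, 0.236, -0.0], [0.236, -0.972, -0.0], [-0.0, 0.0, -1.0]]
wrist_force: [-0.2, 0.1, -2.3]
gripper_width: 14.2
gripper_force: 25.3
```

```bash
python3 - <<'E'
from h import *
go(kn(0,52),Ryaw(13.74)); o=readout.get_obs(); print(o['wrist_force'])
E
```

```text
shift [-0.2 -1.4  1.1] rot [ 0.01  0.01 -0.09]
[-0.20671291  0.0837106  -2.27189961]
```

Emit:
{"fn": "move_arm", "kwargs": {"motion": [[-1, [0, 1, 0], [0, 0, 0]], [-1, [0, 2, 0], [0, 0, 0]], [-1, [0, 2, 0], [0, 0, 0]]]}}

```text
clock: 11.1
position: [406.3, -259.8, 53.1]
orientation: [[0.972, 0.236, -0.001], [0.236, -0.972, 0.0], [-0.001, -0.001, -1.0]]
wrist_force: [1.1, 1.3, -2.6]
gripper_width: 14.6
gripper_force: 25.3
```

Emit:
{"fn": "move_arm", "kwargs": {"motion": [[-0.1, [0, 0, 0], [0, 0, 0]], [-0.1, [0, 0, 0], [0, 0, 0]], [-0.1, [0, 0, -10], [0, 0, 0]], [-0.1, [0, 0, -50], [0, 0, 0]], [0.5, [10, 0, -90], [0, 0, 0]], [1, [20, 0, -100], [0, 0, 0]], [1, [20, 0, -100], [0, 0, 0]], [1, [20, 0, -100], [0, 0, 0]]]}}

```text
clock: 11.9
position: [424.9, -254.6, 152.6]
orientation: [[0.972, 0.237, -0.003], [0.237, -0.972, 0.001], [-0.002, -0.002, -1.0]]
wrist_force: [-0.1, -0.0, 0.7]
gripper_width: 85.4
gripper_force: 0.0
```

```bash
python3 - <<'E'
from h import *
c,im=shot("wrist","w7.png");c,im=shot("wrist","w7.png"); o=readout.get_obs();print(o['position'],o['gripper_width'])
P=[[88,28,28],[88,-28,28],[-98,-28,28],[-98,28,28]]
p=sub(im,w2pix(c,cw(P)),5); print(p,w2pix(c,cw(P)))
v=fit(c,p,P,CV)
print([(a,w2pix(c,cw([-0.5-65*np.cos(a),65*np.sin(a),70],v)).round(1)) for a in (0.2,.1,0,-.1)])
cv2.imwrite('pics/c7.png',cv2.resize(im[30:330,160:480],None,fx=2,fy=2,interpolation=cv2.INTER_CUBIC))
E
```

```text
[ 424.1450389  -254.1912033   151.56194475] 85.4009484323299Traceback (most recent call last):
  File "<stdin>", line 4, in <module>
  File "h.py", line 25, in sub
    return cv2.cornerSubPix(g,np.float32(pts).reshape(-1,1,2),(w,w),(-1,-1),(3,40,.01)).reshape(-1,2)
           ~~~~~~~~~~~~~~~~^^^^^^^^^^^^^^^^^^^^^^^^^^^^^^^^^^^^^^^^^^^^^^^^^^^^^^^^^^^^
cv2.error: OpenCV(4.12.0) :-1: error: (-5:Bad argument) in function 'cornerSubPix'
> Overload resolution failed:
>  - Layout of the output array corners is incompatible with cv::Mat
>  - Expected Ptr<cv::UMat> for argument 'corners'
```

```bash
sed -i 's/np.float32(pts).reshape(-1,1,2)/np.ascontiguousarray(np.float32(pts)).reshape(-1,1,2).copy()/' h.py
python3 - <<'E'
from h import *
c=cam("wrist"); im=cv2.imread('pics/w7.png')
P=[[88,28,28],[88,-28,28],[-98,-28,28],[-98,28,28]]
q=w2pix(c,cw(P)); print(q.round(1).tolist())
p=sub(im,q,5); print(p)
v=fit(c,p,P,CV)
print([(a,w2pix(c,cw([-0.5-65*np.cos(a),65*np.sin(a),70],v)).round(1)) for a in (0.2,.1,0,-.1)])
cv2.imwrite('pics/c7.png',cv2.resize(im[30:330,160:480],None,fx=2,fy=2,interpolation=cv2.INTER_CUBIC))
E
```

```text
[[278.1, 5.2], [359.1, 5.1], [351.6, 249.0], [286.7, 248.9]]
[[278.33646     4.7329354]
 [359.8054      1.20201  ]
 [351.6481    248.95917  ]
 [286.6565    248.86162  ]]
fit [ 470.3 -241.4] 13.8 
res [[-0.1, -1.0], [-0.5, 2.3], [0.4, -1.0], [0.3, -1.0]]
[(0.2, array([[300.8, 230.9]])), (0.1, array([[309.8, 232.2]])), (0, array([[318.9, 232.6]])), (-0.1, array([[328. , 232.2]]))]
```

View pics/c7.png

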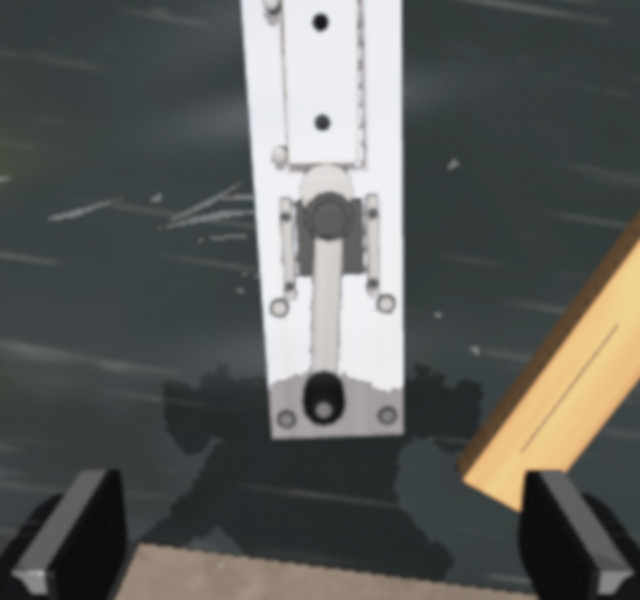

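Lever lies along the plate, knob at crop (323,410). The carrier turned a little: near corners are now at crop (272,438) and (404,433). I'll refit it.

```bash
python3 - <<'E'
from h import *
c=cam("wrist"); im=cv2.imread('pics/w7.png'); g=cv2.cvtColor(im,cv2.COLOR_BGR2GRAY).astype(float)
# left/right edge points by max gradient, near-edge too
def edge(prof): 
    d=np.abs(np.diff(cv2.GaussianBlur(prof.reshape(1,-1),(5,1),1).ravel())); k=d.argmax(); return k+.5
L=[];Rr=[];B=[]
for y in range(20,215,15):
    x0=281+ (y-30)*.067; a=int(x0)-6; L.append([a+edge(g[y,a:a+13]),y])
    x1=361.5; a=int(x1)-6; Rr.append([a+edge(g[y,a:a+13]),y])
for x in list(range(303,316,4))+list(range(332,358,4)):
    y0=249-(x-296)*.038; a=int(y0)-6; B.append([x,a+edge(g[a:a+13,x])])
L,Rr,B=map(np.array,(L,Rr,B))
def res(v):
    v=[v[0],v[1],v[2]]; r=[]
    for pts,m in ((L,([88,28,28],[-98,28,28])),(Rr,([88,-28,28],[-98,-28,28])),(B,([-98,28,28],[-98,-28,28]))):
        a,b=w2pix(c,cw(m,v)); n=np.array([-(b-a)[1],(b-a)[0]])/np.linalg.norm(b-a); r.append((pts-a)@n)
    return np.concatenate(r)
s=least_squares(res,CV,x_scale=[1,1,.01],loss='soft_l1'); v=s.x; print(v[:2],np.degrees(v[2]),res(v).round(1))
print([(a,w2pix(c,cw([-0.5-65*np.cos(a),65*np.sin(a),70],v)).round(1)) for a in (0.2,.1,0,-.1)])
y=np.degrees(v[2]); print(repr(v)); go([v[0],v[1],110],Ryaw(y)); go([v[0],v[1],3],Ryaw(y))
E
```

```text
[ 471.11544035 -244.96767528] 15.986007117042359 [ 0.3  0.4  0.4  0.4  0.5  0.5  0.6  0.6  0.6  0.7  0.7  0.7  0.8 -0.6
 -0.6 -0.5 -0.4 -0.4 -0.3 -0.3 -0.2 -0.2 -1.1 -1.1 -1.  -1.  -0.2 -0.1
  0.   0.2 -0.2 -0.1  0.   0.2  0.3  0.4 -0.4]
[(0.2, array([[309.4, 231.6]])), (0.1, array([[318.5, 232.5]])), (0, array([[327.6, 232.6]])), (-0.1, array([[336.6, 231.9]]))]
array([ 4.71115440e+02, -2.44967675e+02,  2.79008458e-01])
shift [48.   2.3 41.4] rot [-0.22  0.21 -2.32]
shift [ 48.4   2.7 148.4] rot [-0.22  0.21 -2.32]
```

Knob pin at pixel (322,235) against (327.6,232.6) predicted for angle 0, so the lever seems to be still about 0.05 short and the carrier may have turned instead. I'll pinch again and push on.

```bash
cat >> h.py <<'E'
CV=[471.1,-245.0,.279]
E
python3 - <<'E'
from h import *
go(kn(.06,53),Ryaw(16)); c=cam("wrist"); print(w2pix(c,cw([[-.5,0,51],[-.5,0,46],[45,0,43]],CV)))
E
```

```text
shift [-18.1  -5.2  98.6] rot [-0.22  0.21 -2.34]
[[324.14610204 137.34011164]
 [324.11169955 136.40943957]
 [321.66993337  69.17519658]]
```

Emit:
{"fn": "move_arm", "kwargs": {"motion": [[0, [-18, 1, 0], [0, 0, -2.3]], [-0.1, [-18.4, 1, 40], [-0.2, 0.2, -2.3]], [-0.1, [-18.4, 1, 75], [-0.2, 0.2, -2.3]], [-0.1, [-18.4, 1, 98], [-0.2, 0.2, -2.3]], [-0.1, [-18.4, 1, 98], [-0.2, 0.2, -2.3]], [-1, [-18.4, 1, 98], [-0.2, 0.2, -2.3]], [-1, [-18.4, 1, 98], [-0.2, 0.2, -2.3]], [-1, [-18.4, 1, 98], [-0.2, 0.2, -2.3]]]}}

```text
clock: 12.8
position: [408.1, -260.6, 55.9]
orientation: [[0.961, 0.275, 0.004], [0.275, -0.961, -0.003], [0.003, 0.004, -1.0]]
wrist_force: [0.2, -0.4, -3.0]
gripper_width: 14.2
gripper_force: 25.0
```

Emit:
{"fn": "move_arm", "kwargs": {"motion": [[-1, [0, 3, 0], [0, 0, 0]], [-1, [0, 6, 0], [0, 0, 0]], [-1, [0, 6, 0], [0, 0, 0]]]}}

```text
clock: 13.1
position: [409.3, -265.9, 55.4]
orientation: [[0.962, 0.275, 0.003], [0.275, -0.962, -0.001], [0.002, 0.002, -1.0]]
wrist_force: [-0.5, 3.8, 0.4]
gripper_width: 14.2
gripper_force: 25.4
```

Emit:
{"fn": "move_arm", "kwargs": {"motion": [[-1, [0, 4, 0], [0, 0, 0]], [-1, [0, 4, 0], [0, 0, 0]], [-1, [0, 4, 0], [0, 0, 0]]]}}

```text
clock: 13.4
position: [410.1, -269.5, 55.1]
orientation: [[0.961, 0.275, 0.002], [0.275, -0.961, -0.001], [0.002, 0.002, -1.0]]
wrist_force: [-1.9, 3.4, 2.4]
gripper_width: 14.3
gripper_force: 25.7
```

Emit:
{"fn": "move_arm", "kwargs": {"motion": [[-0.1, [0, -0.3, 0], [0, 0, 0]], [-0.1, [0, -0.3, 0], [0, 0, 0]], [-0.1, [0, 0, -20], [0, 0, 0]], [0, [0, 0, -60], [0, 0, 0]], [1, [10, 0, -100], [0, 0, 0]], [1, [15, 0, -105], [0, 0, 0]], [1, [15, 0, -105], [0, 0, 0]], [1, [15, 0, -105], [0, 0, 0]]]}}

```text
clock: 14.2
position: [424.1, -265.5, 159.2]
orientation: [[0.961, 0.275, 0.002], [0.275, -0.961, -0.002], [0.001, 0.002, -1.0]]
wrist_force: [-0.1, 0.3, -0.4]
gripper_width: 85.4
gripper_force: 0.0
```

```bash
python3 - <<'E'
from h import *
c,im=shot("wrist","w8.png");c,im=shot("wrist","w8.png"); o=readout.get_obs();print(o['position'],c[2].tolist())
cv2.imwrite('pics/c8.png',cv2.resize(im[0:280,160:480],None,fx=2,fy=2,interpolation=cv2.INTER_CUBIC))
E
```

```text
[ 423.58536407 -265.09056467  158.58927665] [499.8285096469874, -243.62479314123948, 302.0245649863966]
```

View pics/c8.png

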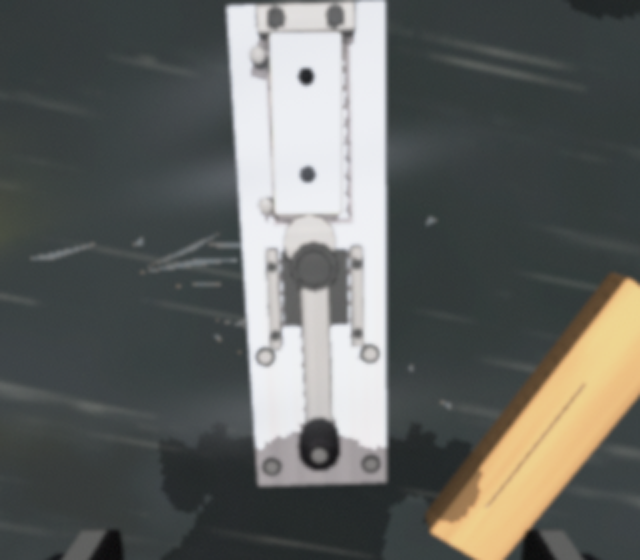

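The whole carrier is in view: plate corners at crop (226,5), (386,1), (387,483), (258,487); the lever is straight along the plate with its knob pin at (319,456).

```bash
python3 - <<'E'
from h import *
c=cam("wrist"); im=cv2.imread('pics/w8.png')
P=[[88,28,28],[88,-28,28],[-98,-28,28],[-98,28,28]]
p=sub(im,[[273,2.5],[353,1.5],[353.5,241.5],[289,243.5]],4); print(p)
v=fit(c,p,P,CV); print(repr(v))
print([(a,w2pix(c,cw([-0.5-65*np.cos(a),65*np.sin(a),70],v)).round(1)) for a in (.1,0,-.1)],w2pix(c,cw([-.5,0,51],v)))
y=np.degrees(v[2]); 
g=cv2.cvtColor(im,cv2.COLOR_BGR2GRAY)
print(g[222:234,308:332])
go([v[0],v[1],110],Ryaw(y)); go([v[0],v[1],3],Ryaw(y))
E
```

```text
[[272.71713     2.5256083]
 [352.61154     2.699727 ]
 [352.7849    240.68752  ]
 [288.53616   242.47827  ]]
fit [ 471.6 -248.3] 17.63 
res [[0.7, 1.1], [-0.3, -1.6], [-0.5, 0.4], [-0.0, 0.3]]
array([ 4.71577990e+02, -2.48300294e+02,  3.07665208e-01])
[(0.1, array([[310.1, 225.4]])), (0, array([[319. , 225.5]])), (-0.1, array([[327.9, 224.9]]))] [[316.45564837 132.45976625]]
[[137  98  59  39  38  40  45  48  51  52  51  51  49  47  45  44  43  40
   37  35  47  88 133 157]
 [136  97  57  35  35  37  42  46  51  59  65  66  63  56  48  42  40  36
   34  33  45  85 132 157]
 [141 102  60  34  32  36  39  48  62  80  91  96  93  81  63  47  38  33
   31  29  41  82 130 156]
 [145 109  64  35  30  33  40  57  82 104 116 119 116 105  87  62  41  31
   28  27  39  82 130 156]
 [147 112  68  35  30  33  42  66  98 119 127 128 126 119 103  77  47  32
   26  27  40  83 130 157]
 [150 117  72  40  30  32  44  72 104 123 128 128 127 124 112  86  53  33
   26  27  50  93 134 158]
 [152 123  83  45  31  32  42  69 101 120 126 127 127 123 110  84  51  31
   27  35  66 111 145 160]
 [156 134  99  59  35  28  37  58  90 110 118 121 120 115 101  73  44  29
   26  44  85 127 154 164]
 [159 146 118  81  48  32  31  44  68  90 102 107 105  95  77  54  34  26
   34  61 103 139 159 165]
 [162 154 137 107  72  45  33  33  45  60  74  79  75  66  49  36  30  33
   52  86 122 149 162 165]
 [163 159 151 132 104  74  50  38  33  37  44  48  45  38  33  32  44  62
   85 114 140 157 164 165]
 [163 160 159 150 134 110  87  66  49  37  36  37  37  38  42  54  77 101
  121 141 155 162 164 165]]
shift [50.7 -3.  48.6] rot [ 0.01 -0.01 -1.67]
shift [ 50.7  -3.  155.6] rot [ 0.01 -0.01 -1.67]
```

Emit:
{"fn": "move_arm", "kwargs": {"motion": [[1, [30, -2, 20], [0, 0, -1.7]], [1, [50.7, -3, 40], [0, 0, -1.7]], [1, [50.7, -3, 80], [0, 0, -1.7]], [1, [50.7, -3, 110], [0, 0, -1.7]], [1, [50.7, -3, 130], [0, 0, -1.7]], [1, [50.7, -3, 145], [0, 0, -1.7]], [1, [50.7, -3, 150], [0, 0, -1.7]], [1, [50.7, -3, 150], [0, 0, -1.7]]], "grip_force": 80}}

```text
clock: 15.1
position: [471.9, -248.5, 8.8]
orientation: [[0.953, 0.303, 0.0], [0.303, -0.953, 0.0], [0.0, 0.0, -1.0]]
wrist_force: [0.3, 1.0, 0.1]
gripper_width: 85.3
gripper_force: 0.0
```

```bash
python3 - <<'E'
from h import *
go([471.6,-248.3,1],Ryaw(17.63)); o=readout.get_obs(); print(o['wrist_force'],o['position'])
E
```

```text
shift [-0.2 -0.3  7.8] rot [ 0.   -0.    0.02]
[0.31773337 1.018387   0.0600314 ] [ 471.88492352 -248.50964998    8.83760049]
```

Emit:
{"fn": "move_arm", "kwargs": {"motion": [[1, [-0.2, -0.3, 4], [0, 0, 0]], [1, [-0.2, -0.3, 7], [0, 0, 0]], [-1, [-0.2, -0.3, 7], [0, 0, 0]], [-1, [-0.2, -0.3, 7], [0, 0, 0]], [-1, [-0.2, -0.3, 7], [0, 0, 0]], [-1, [-0.2, -0.3, 7], [0, 0, 0]], [-1, [-0.2, -0.3, 7], [0, 0, 0]]]}}

```text
clock: 15.8
position: [472.9, -248.7, 4.1]
orientation: [[0.953, 0.303, 0.004], [0.303, -0.953, -0.002], [0.003, 0.003, -1.0]]
wrist_force: [0.3, 1.0, 5.2]
gripper_width: 54.4
gripper_force: 86.4
```

```bash
python3 - <<'E'
from h import *
np.set_printoptions(precision=4,suppress=True)
o=readout.get_obs(); print(o['wrist_force'],o['wrist_torque'],o['position'],o['orientation'],o['gripper_width'])
E
```

```text
[0.3323 0.9636 5.2125] [0.3335 0.1834 0.0446] [ 472.8953 -248.6887    4.1444] [[ 0.9529  0.3031  0.0035]
 [ 0.3031 -0.9529 -0.0019]
 [ 0.0028  0.0029 -1.    ]] 54.4015970674273
```

Emit:
{"fn": "move_arm", "kwargs": {"motion": [[-1, [0, 0, -5], [0, 0, 0]], [-1, [0, 0, -15], [0, 0, 0]], [-1, [0, 0, -30], [0, 0, 0]], [-1, [0, 0, -60], [0, 0, 0]], [-1, [0, 0, -95], [0, 0, 0]], [-1, [0, 0, -130], [0, 0, 0]], [-1, [0, 0, -165], [0, 0, 0]], [-1, [0, 0, -200], [0, 0, 0]]]}}

```text
clock: 16.6
position: [471.3, -247.9, 204.6]
orientation: [[0.953, 0.303, 0.002], [0.303, -0.953, -0.001], [0.001, 0.002, -1.0]]
wrist_force: [0.1, 0.3, -6.8]
gripper_width: 54.4
gripper_force: 86.6
```

```bash
python3 - <<'E'
from h import *
np.set_printoptions(precision=4,suppress=True)
o=readout.get_obs(); print(o['wrist_torque'],o['gripper_width'])
go([610,-130,260],Ryaw(0))
E
```

```text
[-0.0246 -0.1209  0.0268] 54.4321468485206
shift [168.  -70.2 -55.3] rot [ 0.09 -0.09 17.66]
```

Emit:
{"fn": "move_arm", "kwargs": {"motion": [[-1, [30, -10, -30], [0, 0, 3]], [-1, [60, -20, -55], [0, 0, 7]], [-1, [95, -35, -55], [0, 0, 11]], [-1, [130, -50, -55], [0, 0, 15]], [-1, [168, -70, -55], [0, 0, 17.7]], [-1, [168, -70, -55], [0, 0, 17.7]], [-1, [168, -70, -55], [0, 0, 17.7]], [-1, [168, -70, -55], [0, 0, 17.7]]]}}

```text
clock: 17.4
position: [609.8, -131.0, 257.9]
orientation: [[1.0, -0.001, 0.001], [-0.001, -1.0, -0.002], [0.001, 0.002, -1.0]]
wrist_force: [-1.1, -0.2, -6.2]
gripper_width: 54.8
gripper_force: 86.8
```

```bash
python3 - <<'E'
from h import *
c,im=shot("wrist","w9.png");c,im=shot("wrist","w9.png"); o=readout.get_obs();print(o['position'],o['gripper_width'])
yaw=-.09; ca,sa=np.cos(yaw),np.sin(yaw)
f=lambda x,y,z:[668+ca*x-sa*y,-13+sa*x+ca*y,z]
q=w2pix(c,[f(-43,46,6),f(-43,-46,6),f(67,-46,6),f(67,46,6),f(-22,0,118)]); print(q.round())
cv2.imwrite('pics/c9.png',cv2.resize(im[0:300,0:400],None,fx=2,fy=2,interpolation=cv2.INTER_CUBIC))
E
```

```text
[ 609.84520495 -131.48448442  258.34981866] 54.27576679019247
[[175. 145.]
 [255. 152.]
 [258.  50.]
 [171.  41.]
 [175. 145.]]
```

View pics/c9.png

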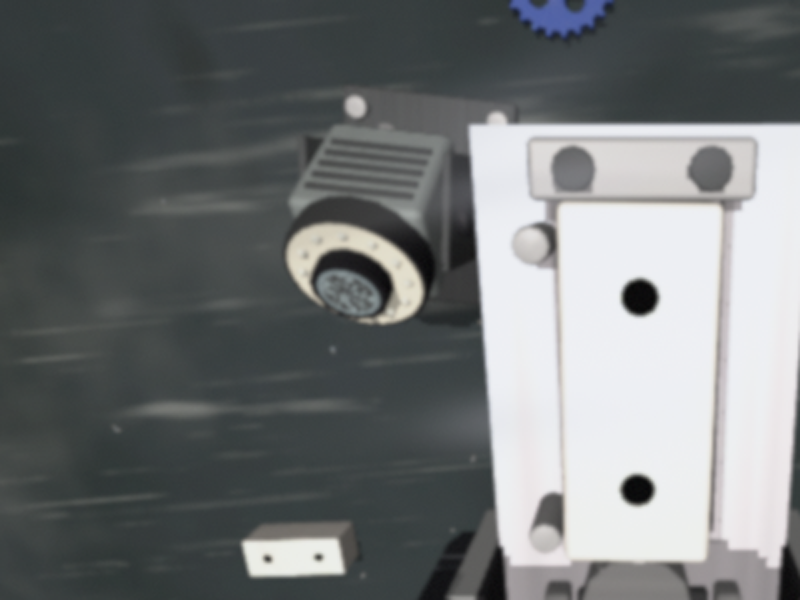

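Lens glass centre at pixel (174.5,145), against (175,145) predicted; the far base bolts are at (177.5,52.5) and (248.5,59). I'll get the reader's heading from them and compute the final pose.

```bash
python3 - <<'E'
from h import *
c=cam("wrist")
b=pix2w(c,[[177.5,52.5],[248.5,59]],10); d=b[0]-b[1]; yb=np.degrees(np.arctan2(-d[0],d[1])); print(b.round(1),"yaw",yb,np.linalg.norm(d))
lens=pix2w(c,[[174.5,145]],118)[0]; m=b.mean(0); print("lens",lens,"yaw from lens->bolts",np.degrees(np.arctan2(*(m-lens)[[1,0]])))
# top cam, both pairs of bolts
ct=cam("top"); f=lambda p:np.array(p,float)/5+[249.6,149.6]
B=pix2w(ct,f([[340,12],[445,20],[435,145],[327,132]]),10); e=B[0]+B[3]-B[1]-B[2]; g=B[0]+B[1]-B[2]-B[3]; print("top",np.degrees(np.arctan2(-e[0],e[1])),np.degrees(np.arctan2(g[1],g[0])))
E
```

```text
[[727.9  19.2  10. ]
 [721.5 -55.4  10. ]] yaw -4.921674930725587 74.87864643991827
lens [646.48347526 -10.69070283 118.        ] yaw from lens->bolts -5.382673671821201
top -6.059024637237223 -5.636449021415496
```

```bash
python3 - <<'E'
from h import *
c=cam("wrist"); im=cv2.imread('pics/w9.png'); o=readout.get_obs(); R=np.array(o['orientation']);P=np.array(o['position'])
# carrier->tool: code/cz at tool z = 4.1 - z ; x off -1.1 ; y flipped
tt=lambda M:(np.array([[x-1.1,-y,4.1-z] for x,y,z in M])@R.T+P)
q=w2pix(c,tt([[88,28,28],[88,-28,28],[76.5,17,44],[76.5,-17,44],[85.5,17,44],[85.5,-17,44]])); print(q.round(1).tolist())
print(sub(im,[[235,62.5],[q[1][0],62.5],q[2],q[3],q[4],q[5]],4).round(1).tolist())
xd=np.array([np.cos(np.radians(-5.3)),np.sin(np.radians(-5.3)),0]); z=np.array([0,0,1.])
cz=-.57358*xd+.81915*z; X=.81915*xd+.57358*z; Rt=np.c_[X,np.cross(-cz,X),-cz]
foc=np.array([646.3,-11,118])+150*cz; T=foc-Rt@[-1.1,0,-3.9]; print(foc,T,np.linalg.det(Rt)); print(Rt)
go(T,Rt)
E
```

```text
[[234.3, 65.7], [406.2, 65.9], [261.8, 104.4], [378.5, 104.5], [260.2, 71.4], [380.1, 71.5]]
[[234.1999969482422, 61.900001525878906], [407.29998779296875, 61.70000076293945], [261.79998779296875, 104.4000015258789], [378.5, 104.5], [263.29998779296875, 69.5], [377.79998779296875, 69.19999694824219]]
[560.63083414  -3.05271177 240.8725    ] [563.75544513  -3.34257317 238.308753  ] 1.000001477800546
[[ 0.81564789 -0.09237066  0.57112777]
 [-0.07566537 -0.99572543 -0.05298192]
 [ 0.57358     0.         -0.81915   ]]
shift [ -46.4 -128.1   19.7] rot [-1.48 34.86  5.06]
```

Emit:
{"fn": "move_arm", "kwargs": {"motion": [[-1, [-15, -18, 0], [0, 2, 0]], [-1, [-25, -36, 0], [0, 6, 1]], [-1, [-33, -54, 0], [-0.4, 11, 2]], [-1, [-40, -72, 5], [-0.8, 16, 3]], [-1, [-45, -90, 10], [-1, 21, 4]], [-1, [-47, -108, 15], [-1.3, 26, 5]], [-1, [-47, -120, 20], [-1.5, 31, 5.1]], [-1, [-47, -128, 20.4], [-1.5, 34.9, 5.1]]]}}

```text
clock: 18.3
position: [560.1, -2.2, 235.8]
orientation: [[0.816, -0.092, 0.57], [-0.076, -0.996, -0.052], [0.573, -0.0, -0.82]]
wrist_force: [-0.2, -0.2, -6.9]
gripper_width: 54.5
gripper_force: 87.1
```

Emit:
{"fn": "move_arm", "kwargs": {"motion": [[-1, [0, 0, 0], [0, 0, 0]], [-1, [0, 0, 0], [0, 0, 0]], [-1, [0, 0, 0], [0, 0, 0]], [-1, [0, 0, 0], [0, 0, 0]], [-1, [0, 0, 0], [0, 0, 0]]]}}

```text
clock: 18.8
position: [564.8, -3.3, 238.1]
orientation: [[0.815, -0.093, 0.573], [-0.076, -0.996, -0.053], [0.575, 0.0, -0.818]]
wrist_force: [-0.3, -0.3, -6.2]
gripper_width: 54.2
gripper_force: 87.1
```

```bash
cat > fin.py <<'E'
from h import *
Rt=np.array([[ 0.81564789,-0.09237066,0.57112777],[-0.07566537,-0.99572543,-0.05298192],[0.57358,0.,-0.81915]])
c,im=shot("wrist","w10.png"); o=readout.get_obs(); R=np.array(o['orientation']);P=np.array(o['position'])
print(P,o['gripper_width'],o['wrist_force'],np.abs(o['dq']).max())
tt=lambda M:(np.array([[x-0.3,-y,4.2-z] for x,y,z in M])@R.T+P)
q=w2pix(c,tt([[88,28,28],[88,-28,28]])); print(q.round(1).tolist(), sub(im,q-[0,3],4).round(1).tolist())
go([563.3,-3.3,237.6],Rt)
E
python3 fin.py
```

```text
[564.58803116  -3.16537011 237.82259503] 54.350537336062224 [-0.10075755  0.12538155 -6.56985573] 0.011872135353738832
[[234.0, 65.2], [406.2, 65.3]] [[233.89999389648438, 62.400001525878906], [407.1000061035156, 61.900001525878906]]
shift [-1.2  0.3 -0.5] rot [ 0.   -0.08 -0.01]
```

Emit:
{"fn": "move_arm", "kwargs": {"motion": [[-1, [-1, 0.2, -0.4], [0, 0, 0]], [-1, [-1, 0.2, -0.4], [0, 0, 0]], [-1, [-1, 0.2, -0.4], [0, 0, 0]], [-1, [-1, 0.2, -0.4], [0, 0, 0]], [-1, [-1, 0.2, -0.4], [0, 0, 0]], [-1, [-1, 0.2, -0.4], [0, 0, 0]], [-1, [-1, 0.2, -0.4], [0, 0, 0]], [-1, [-1, 0.2, -0.4], [0, 0, 0]]]}}

```text
clock: 19.65
position: [562.9, -2.8, 237.4]
orientation: [[0.815, -0.092, 0.572], [-0.075, -0.996, -0.053], [0.575, -0.0, -0.818]]
wrist_force: [0.6, 1.6, -6.1]
gripper_width: 54.5
gripper_force: 87.1
```

```bash
python3 fin.py; python3 -c "
from h import *
c,im=shot('wrist','w11.png'); g=cv2.cvtColor(im,cv2.COLOR_BGR2GRAY); g9=cv2.cvtColor(cv2.imread('pics/w9.png'),cv2.COLOR_BGR2GRAY)
t=g9[70:270,240:400]; r=cv2.matchTemplate(g,t,cv2.TM_CCOEFF_NORMED); print(cv2.minMaxLoc(r))"
```

```text
[562.90315047  -2.79422166 237.41788361] 54.15166293835701 [-0.60416353 -0.27796572 -5.28246619] 0.0009322812724079542
[[234.4, 64.1], [406.9, 64.3]] [[234.0, 62.29999923706055], [407.1000061035156, 61.79999923706055]]
shift [0.5 0.5 0.1] rot [-0.02 -0.09  0.02]
(-0.2709414064884186, 0.9522402882575989, (38, 11), (240, 70))
```

The carrier is within about 1 mm of the reading point, still, and has not slipped in the grip (template match is unmoved and the block is still seated).

```bash
python3 -c "
from bench import job
print(job.job_done())"
```

```text
the job is handed in; nothing more can be done
None
```

The job is handed in: the block is clamped in the carrier with the lever at its stop, and the robot holds the carrier still at the reader, with the tag about 1 mm from the reading point by my measurements.

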